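# Sweep used tube caps into the bay

### The arm

A 6-joint arm with a two-finger parallel gripper is mounted at the origin on the work surface. World frame = base frame: x ahead of the robot, y to its left, z up, the work surface at z = 0. Lengths are in mm, angles in rad, forces in N, time in s.
With the tool pointing down it reaches from about 400 to 925 mm from the base axis. Payload 12.5 kg.
Tool frame: the origin (TCP) lies on the centre line of the jaws, within the pads' length; the fingertips stand 14 mm ahead of it and the grasp point (between the pads) lies 5 mm behind it; z points along the fingers, x is the direction in which the jaws open and shut, and the axes are right-handed (so a half turn about z gives the same grasp; the last joint's range is limited). The gripper opens to 95 mm and grips with 3 to 60 N. Pads are 20 mm wide; open, the fingers measure 119 mm over their backs; the gripper's body (75 mm by 180 mm) begins 59 mm behind the grasp point.
Start: joints at [0.996, 0.491, 1.559, -0, 1.092, -0.106], TCP at [282.372, 557.594, 228.661] pointing down, gripper open.
Joint ranges: [-3.1, 3.1], [-0.84, 2.19], [0.05, 2.79], [-1.13, 4.28], [0.06, 2.93], [-2.69, 2.69]. Speed limits (rad/s): [2.22, 2.22, 2.79, 3.14, 3.14, 3.14].

### API

Orientations are given as [roll, pitch, yaw] about the fixed x, y, z axes, in that order (R = Rz(yaw) Ry(pitch) Rx(roll)).
In Python, from cell import state, read_camera, job_done gives the robot as it stands.
- The arm moves only by the shell command python3 -m handwheel 'ROWS'. ROWS is JSON, a list of rows, each an object of numbers: "hand": the finger opening in m, from 0 to 0.0951; "x", "y", "z": the shift along the world's x, y, z in m; "spin": the turn about the world's z in units of 5 degrees (1.0 is 5 degrees). In form: [{"hand": .., "x": .., "y": .., "z": .., "spin": ..}, ...]. A call has 1 to 20 rows; each row is the pose to reach, as a shift and turn from the pose commanded when the call began; what a row does not reach only later rows make up. A row lasts 1/12 s, in which the tool goes at most 41.7 mm and 7.16 degrees, less where a joint would pass 70% of its speed; a pose out of reach is approached as far as the arm can. A call with a gripper value outside its range is refused whole. The fingers move at their own pace and stop on an object; the grip force is fixed at half the most. Time passes only in rows, so rows that repeat a pose let the fingers close. It gives the time, the measured TCP pose, the force and the opening at its end, in the units of the state.
- state(): the state, without advancing time (a new reading comes with each control period).
- read_camera(name): name is "scene" or "top"; returns a dict with "img" (384x512x3 uint8, red, green, blue), "fx", "fy", "cx", "cy" (pixels), "T" (4x4, takes a point from camera to world coordinates). Camera axes: x right, y down, z forward; pixel columns grow to the right and rows downward; lengths in mm; the calibration is good to about 2 mm. A picture is of the moment at which its call begins. There is no depth.
- job_done(): hands the job in, once; it reports no verdict.
The state is a dict: "t": time; "joints": joint angles; "qvel": joint speeds; "tau": joint torques, N m; "eef_pos": TCP position; "tcp_rot": TCP orientation; "ft_force": force on the tool from outside, world axes, zero at the start; "moment": the same for the moment, N m; "opening": opening from 0.0 (shut) to 1.0 (fully open).
Only numpy, scipy, OpenCV 4.12 (cv2) and the standard library are available. Lean on these libraries where they do the work, as an engineer would, in place of code of your own. Each camera call takes 0.05 s, during which the arm holds its last target. There are 200 camera calls.

### The job

Clear the bench: with the fingertips, sweep the three orange tube caps along the bench through the open side of the blue three-walled bay until each lies wholly inside it, flat on the bench. Push them gently - do not pick up, tip or flick them - and leave the purple cap, the white-capped vial and everything else where they are.

Things in the scene. Friction and masses are not known exactly. Their poses are not given: they have to be found in the camera images.
- bay: blue three-walled bay fixed to the bench, far left or far right, open side to the robot, no sill (caps slide straight in; a pale sheet marks its inside). Inside 160 mm wide, 90 deep; walls 6 mm thick, 25 high. Origin at bench height, mid open side; x points into the bay (back wall's inner face at x = 90 mm), y along the open side (side walls' inner faces at y = +-80 mm), z up
- cap1: orange screw cap of a sample tube: a solid disc lying flat on the bench, 34 mm across, 14 mm high, 10 to 18 g, free to slide; origin at the centre of its underside, z up. It starts outside the bay, 75 to 145 mm in front of its open side
- cap2: orange screw cap of a sample tube: a solid disc lying flat on the bench, 34 mm across, 14 mm high, 10 to 18 g, free to slide; origin at the centre of its underside, z up. It starts outside the bay, 75 to 145 mm in front of its open side
- cap3: orange screw cap of a sample tube: a solid disc lying flat on the bench, 34 mm across, 14 mm high, 10 to 18 g, free to slide; origin at the centre of its underside, z up. It starts outside the bay, 75 to 145 mm in front of its open side
- purple_cap: purple screw cap, otherwise just like the orange ones (34 mm across, 14 mm high); to be left alone. It lies beside the bay, outside one end of its open side. Origin at the centre of its underside
- vial: loose upright sample vial with a white cap, 30 mm across, 54 mm high, 40 g; to be left standing. It stands beside the bay, outside the other end of its open side. Origin at the centre of its underside
- tube_box: yellow tube storage box fixed to the bench, 130 x 130 x 47 mm high; it stands on the other side from the bay. Origin at bench height at the middle of its face nearest the robot, x pointing into the box
- timer: grey bench timer lying flat in front of the yellow box, 55 x 70 mm, 18 mm high, loose, to be left alone. Origin at the centre of its underside
- rack: orange tube rack at the right edge of the bench, 100 x 200 mm, 61 mm high over the red caps in it, loose, to be left alone. Origin at the centre of its underside
- marker: white marker pen with a navy cap lying at the left of the bench, 120 mm long along its x, 13 mm thick, loose, to be left alone. Origin under its middle

How it is judged:
By the outcome, as a careful person would: the job done as asked, in the order asked, and still so for the second after the job is handed in, with the robot touching nothing.
It also fails if it takes over 72 s, if anything falls off the work surface, if the arm or the gripper's body presses on something with over 40 N, if the wrist force passes 120 N, or if a joint passes its speed limit or range.

## Working session

There is one attempt and no reset: what is moved stays moved. The work goes in short steps, Python scripts to look and compute and a shell command to move; the robot and the scene stay as the last step left them, time stands still between calls to the robot, and variables do not carry over. Pictures are saved under pics/ and viewed, about 8 in all and at most 12, crops included, and the job is handed in when it is done.

```bash
ls; mkdir -p pics
python3 - <<'E'
from cell import *
import cv2
s=state();print(s)
for n in("scene","top"):
    c=read_camera(n);print(n,c["fx"],c["cx"],c["cy"],c["T"])
    cv2.imwrite(f"pics/{n}0.png",cv2.resize(c["img"][:,:,::-1],(768,576)))
E
```

```text
pics
{'t': 0.0, 'joints': array([ 9.96403073e-01,  4.91554040e-01,  1.55947404e+00, -2.55520980e-05,
        1.09170308e+00, -1.05582139e-01]), 'qvel': array([-5.48633354e-05,  1.12594131e-03,  7.78567904e-04, -9.64199429e-04,
       -2.59510721e-04, -7.13702282e-04]), 'tau': array([ 4.88279955e-03, -6.12639785e+01, -2.58187169e+01,  6.93423185e-02,
        4.81224095e-02, -8.07608308e-05]), 'eef_pos': array([282.23405956, 557.37468681, 228.05670494]), 'tcp_rot': array([-3.14149521e+00,  1.13455102e-03,  1.10199706e+00]), 'ft_force': array([-0.02571543, -0.36134142, -0.3838907 ]), 'moment': array([-0.02051155,  0.01439529, -0.00671697]), 'opening': 0.9977468675062776}
scene 407.36635548803605 255.97118318084424 191.45449163989932 [[ 8.81976575e-01  3.09002107e-01 -3.55858144e-01  9.93760779e+02]
 [ 4.71273416e-01 -5.71315362e-01  6.71937590e-01 -8.59071776e+02]
 [ 4.32290675e-03 -7.60339697e-01 -6.49511245e-01  8.26435237e+02]
 [ 0.00000000e+00  0.00000000e+00  0.00000000e+00  1.00000000e+00]]
top 462.68693779606974 257.36722468295477 189.74364849678116 [[ 2.77294538e-02 -9.95334157e-01  9.24174913e-02  3.91835925e+02]
 [-9.99614284e-01 -2.74685487e-02  4.09417408e-03 -2.86538658e+01]
 [-1.53649695e-03 -9.24953736e-02 -9.95711929e-01  1.68498533e+03]
 [ 0.00000000e+00  0.00000000e+00  0.00000000e+00  1.00000000e+00]]
```

View pics/top0.png

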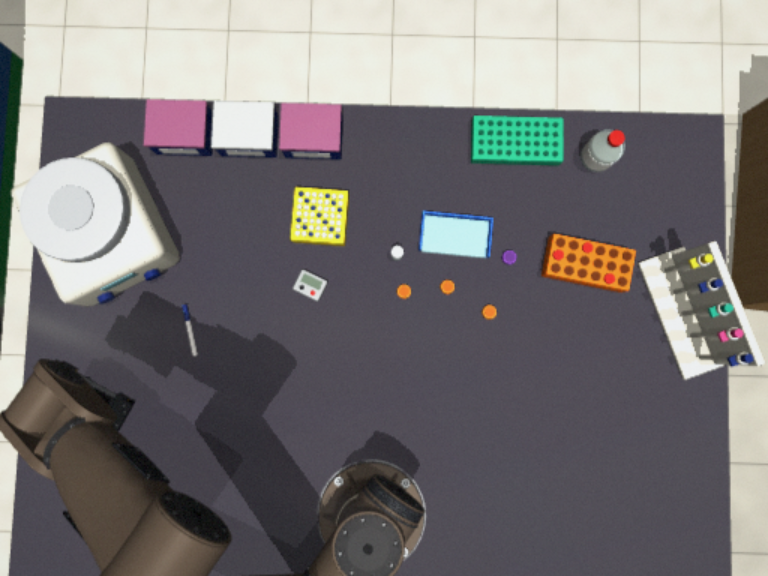

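View pics/scene0.png

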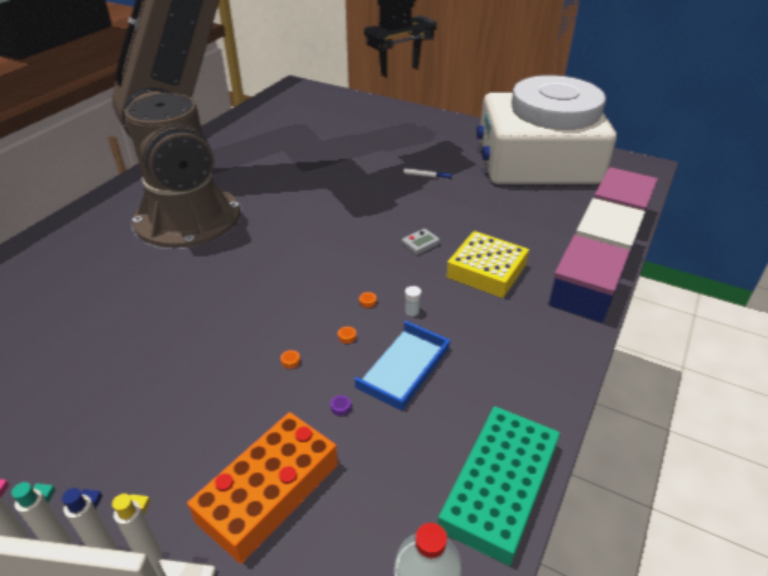

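The top view (768×576) shows caps at about (404,291), (447,287) and (489,312). The bay spans (420–493, 212–257), with the vial at (397,252), the purple cap at (510,257), and the arm clear of them all. Next I measure from both views.

```bash
cat > h.py <<'E'
from cell import *
import cv2, numpy as np
def ray(c,u,v):
    d=c["T"][:3,:3]@[(u-c["cx"])/c["fx"],(v-c["cy"])/c["fy"],1]; return c["T"][:3,3],d/np.linalg.norm(d)
def plane(c,u,v,z):
    o,d=ray(c,u,v); return (o+d*(z-o[2])/d[2])
def tri(a,b):
    A=sum(np.eye(3)-np.outer(d,d) for o,d in(a,b)); B=sum((np.eye(3)-np.outer(d,d))@o for o,d in(a,b)); return np.linalg.solve(A,B)
R={"orange":((5,170,150),(15,255,255)),"purple":((130,80,60),(155,255,255)),"pale":((92,50,160),(108,150,255)),"blue":((103,160,60),(118,255,255)),"white":((0,0,190),(179,40,255))}
def blobs(c,col,lo,hi):
    m=cv2.inRange(cv2.cvtColor(c["img"],cv2.COLOR_RGB2HSV),*map(np.array,R[col]))
    n,l,s,ce=cv2.connectedComponentsWithStats(m)
    return [(ce[i],s[i],l==i) for i in range(1,n) if lo<=s[i][4]<=hi]
E
python3 - <<'E'
from h import *
np.set_printoptions(precision=1,suppress=True)
for n in("top","scene"):
    c=read_camera(n)
    for col,lo,hi in(("orange",25,300),("purple",25,300),("pale",300,9000),("white",30,150)):
        for ce,s,m in blobs(c,col,lo,hi):
            print(n,col,ce,s,plane(c,*ce,{"pale":0,"white":54}.get(col,13)))
            if col=="pale":
                r=cv2.minAreaRect(np.argwhere(m)[:,::-1].astype(np.float32)); 
                q=cv2.approxPolyDP(cv2.convexHull(np.argwhere(m)[:,::-1].astype(np.float32)),6,True)[:,0]
                print(np.array([plane(c,*p,0)[:2] for p in q]))
E
```

```text
top orange [382.1 162.1] [379 158   7   9  26] [ 660.8 -473.7   13. ]
top orange [390.8 168.1] [386 160  10  18  49] [ 639.5 -505.7   13. ]
top orange [409.8 165.2] [405 163  11   7  26] [ 652.3 -574.8   13. ]
top orange [417.9 173.1] [413 165  11  18  56] [ 624. -604.   13.]
top orange [394.1 187.2] [364 180  56  14  99] [ 570.1 -517.4   13. ]
top orange [297.9 190.8] [294 187   9   9  50] [ 547.1 -169.    13. ]
top orange [268.9 194. ] [265 190   9   9  51] [532.5 -64.   13. ]
top orange [325.9 207. ] [322 203   9   9  50] [ 491.1 -271.2   13. ]
top purple [339.1 171.2] [334 167  11  10  84] [ 622.9 -317.4   13. ]
top white [485.1 150.4] [484 138   4  32  86] [ 706.5 -829.6   54. ]
top white [264.5 167.5] [261 164   8   8  52] [623.3 -45.1  54. ]
top white [206.1 190.6] [196 180  21  20 141] [535.  159.5  54. ]
top white [469.1 231.6] [467 225   6  11  39] [ 416.4 -768.5   54. ]
scene orange [244.8 198.7] [240 195  11   9  77] [534.4 -63.2  13. ]
scene orange [230.8 221.9] [225 218  12   9  87] [ 548.  -168.4   13. ]
scene orange [193.  238.4] [187 234  13  11 102] [ 490.4 -271.2   13. ]
scene purple [226.6 269.7] [220 263  14  14 164] [ 625.7 -319.    13. ]
scene pale [267.3 242.7] [ 242  221   52   45 1195] [ 669.2 -178.9    0. ]
[[ 712.9 -105.4]
 [ 703.6 -248.1]
 [ 626.9 -243.5]
 [ 633.2 -103.2]]
scene white [274.9 193.7] [270 191  11   7  52] [623.5 -42.6  54. ]
scene white [ 79.1 345.6] [ 76 341  10   8  30] [ 482.1 -652.5   54. ]
```

Run:
```python
from h import *
np.set_printoptions(precision=1,suppress=True)
c=read_camera("top")
im=c["img"]; h=cv2.cvtColor(im,cv2.COLOR_RGB2HSV); print(h[157,300],h[142,300],h[171,300])
cr=im[120:225,230:370,::-1]; cv2.imwrite("pics/crop1.png",cv2.resize(cr,None,fx=5.6,fy=5.6,interpolation=cv2.INTER_CUBIC))
for col,lo,hi in(((85,40,100),(110,160,255),0),((100,160,60),(125,255,255),12)):pass
for lo,hi,z in(((85,30,120),(110,150,255),0),((103,150,60),(125,255,255),25)):
    m=cv2.inRange(h,np.array(lo),np.array(hi)); m[:120]=0;m[225:]=0;m[:,:230]=0;m[:,370:]=0
    p=np.argwhere(m)[:,::-1].astype(np.float32); W=np.array([plane(c,*q,z)[:2] for q in p],np.float32)
    r=cv2.minAreaRect(W); print(len(p),r,cv2.boxPoints(r),W.mean(0))
```

```text
[ 91  45 242] [109 183 208] [138  29  87]
1106 ((677.5520629882812, -190.03179931640625), (172.57469177246094, 103.52973175048828), 85.99812316894531) [[ 619.9 -272.5]
 [ 723.2 -279.7]
 [ 735.2 -107.6]
 [ 631.9 -100.3]] [ 672.9 -186. ]
219 ((676.3460083007812, -186.01022338867188), (173.45680236816406, 98.11641693115234), 85.31343078613281) [[ 620.4 -268.4]
 [ 718.2 -276.5]
 [ 732.3 -103.6]
 [ 634.5  -95.6]] [ 699.  -195.1]
```

View pics/crop1.png

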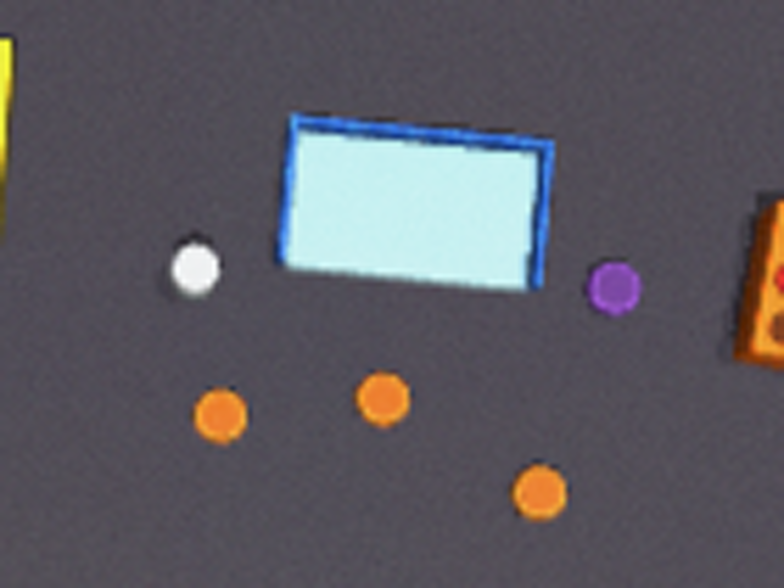

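Bay frame: origin about (629,−182.5), x axis at −4.5° in the world. Caps in that frame are A (−105,111), B (−82,7) and C (−131,−99). My plan is to set the jaws about 24 mm apart so both fingertips cradle the cap from behind, starting with B.

```bash
M='python3 -m handwheel'
python3 -m handwheel '[{"hand":0.024,"x":0.231,"y":-0.723,"z":0,"spin":-31.5},{"hand":0.024,"x":0.231,"y":-0.723,"z":0,"spin":-31.5},{"hand":0.024,"x":0.231,"y":-0.723,"z":0,"spin":-31.5},{"hand":0.024,"x":0.231,"y":-0.723,"z":0,"spin":-31.5},{"hand":0.024,"x":0.231,"y":-0.723,"z":0,"spin":-31.5},{"hand":0.024,"x":0.231,"y":-0.723,"z":0,"spin":-31.5},{"hand":0.024,"x":0.231,"y":-0.723,"z":0,"spin":-31.5},{"hand":0.024,"x":0.231,"y":-0.723,"z":0,"spin":-31.5},{"hand":0.024,"x":0.231,"y":-0.723,"z":0,"spin":-31.5},{"hand":0.024,"x":0.231,"y":-0.723,"z":0,"spin":-31.5},{"hand":0.024,"x":0.231,"y":-0.723,"z":0,"spin":-31.5},{"hand":0.024,"x":0.231,"y":-0.723,"z":0,"spin":-31.5},{"hand":0.024,"x":0.231,"y":-0.723,"z":0,"spin":-31.5},{"hand":0.024,"x":0.231,"y":-0.723,"z":0,"spin":-31.5},{"hand":0.024,"x":0.231,"y":-0.723,"z":0,"spin":-31.5},{"hand":0.024,"x":0.231,"y":-0.723,"z":0,"spin":-31.5},{"hand":0.024,"x":0.231,"y":-0.723,"z":0,"spin":-31.5},{"hand":0.024,"x":0.231,"y":-0.723,"z":0,"spin":-31.5},{"hand":0.024,"x":0.231,"y":-0.723,"z":0,"spin":-31.5},{"hand":0.024,"x":0.231,"y":-0.723,"z":0,"spin":-31.5}]'
```

```text
t: 1.92
eef_pos: [513.9, -168.4, 228.2]
tcp_rot: [3.141, -0.0, -1.408]
ft_force: [-0.7, -0.1, 0.1]
opening: 0.256
```

```bash
python3 -m handwheel '[{"hand":0.024,"x":0,"y":0,"z":-0.04,"spin":-1.4},{"hand":0.024,"x":0,"y":0.001,"z":-0.08,"spin":-2.75},{"hand":0.024,"x":0,"y":0.001,"z":-0.12,"spin":-2.75},{"hand":0.024,"x":0,"y":0.001,"z":-0.16,"spin":-2.75},{"hand":0.024,"x":0,"y":0.001,"z":-0.16,"spin":-2.75},{"hand":0.024,"x":0,"y":0.001,"z":-0.16,"spin":-2.75},{"hand":0.024,"x":0,"y":0.001,"z":-0.16,"spin":-2.75},{"hand":0.024,"x":0,"y":0.001,"z":-0.16,"spin":-2.75}]'
python3 - <<'E'
from h import *
for n in("top","scene"):
    c=read_camera(n); s=state()
    cr=c["img"][120:225,230:370] if n=="top" else c["img"][130:290,170:330]
    cv2.imwrite(f"pics/b_{n}.png",cv2.resize(cr[:,:,::-1],None,fx=3.5,fy=3.5,interpolation=cv2.INTER_CUBIC))
print(s["eef_pos"],s["tcp_rot"],s["opening"])
E
python3 -c "
import cv2,numpy as np
a=cv2.imread('pics/b_top.png');b=cv2.imread('pics/b_scene.png');b=cv2.resize(b,(367,367));a=cv2.resize(a,(420,315));o=np.zeros((367,790,3),'uint8');o[:315,:420]=a;o[:,423:]=b;cv2.imwrite('pics/b.png',o)"
```

```text
t: 2.58
eef_pos: [514.5, -164.8, 71.2]
tcp_rot: [-3.138, -0.001, -1.638]
ft_force: [-0.3, 0.5, -0.6]
opening: 0.255
[ 514.24826634 -164.76370373   70.88658455] [-3.13815274e+00 -1.40409177e-03 -1.63788868e+00] 0.25371528107203406
```

View pics/b.png

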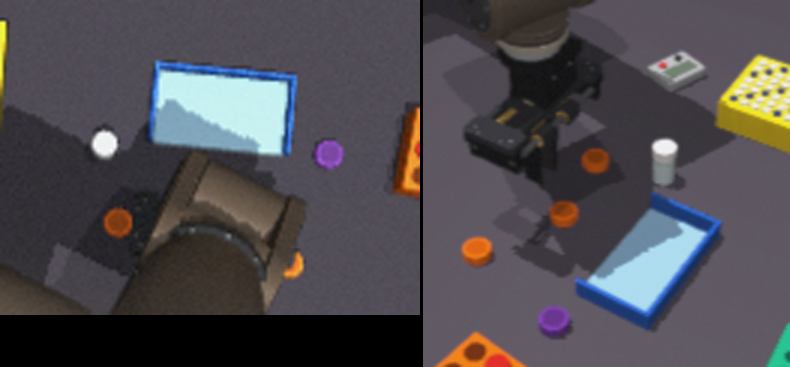

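The gripper is behind B with the tips above the bench and clear of everything. Lower and push.

```bash
python3 -m handwheel '[{"hand":0.024,"x":0,"y":0,"z":-0.02,"spin":0},{"hand":0.024,"x":0,"y":0,"z":-0.038,"spin":0},{"hand":0.024,"x":0,"y":0,"z":-0.047,"spin":0},{"hand":0.024,"x":0,"y":0,"z":-0.051,"spin":0},{"hand":0.024,"x":0,"y":0,"z":-0.051,"spin":0},{"hand":0.024,"x":0.003,"y":0,"z":-0.051,"spin":0},{"hand":0.024,"x":0.006,"y":-0.001,"z":-0.051,"spin":0},{"hand":0.024,"x":0.009,"y":-0.001,"z":-0.051,"spin":0},{"hand":0.024,"x":0.012,"y":-0.001,"z":-0.051,"spin":0},{"hand":0.024,"x":0.015,"y":-0.002,"z":-0.051,"spin":0},{"hand":0.024,"x":0.019,"y":-0.002,"z":-0.051,"spin":0},{"hand":0.024,"x":0.024,"y":-0.003,"z":-0.051,"spin":0},{"hand":0.024,"x":0.029,"y":-0.004,"z":-0.051,"spin":0},{"hand":0.024,"x":0.034,"y":-0.005,"z":-0.051,"spin":0},{"hand":0.024,"x":0.039,"y":-0.005,"z":-0.051,"spin":0},{"hand":0.024,"x":0.044,"y":-0.006,"z":-0.051,"spin":0},{"hand":0.024,"x":0.049,"y":-0.007,"z":-0.051,"spin":0},{"hand":0.024,"x":0.054,"y":-0.007,"z":-0.051,"spin":0},{"hand":0.024,"x":0.059,"y":-0.008,"z":-0.051,"spin":0},{"hand":0.024,"x":0.064,"y":-0.009,"z":-0.051,"spin":0}]'
python3 -m handwheel '[{"hand":0.024,"x":0.005,"y":-0.001,"z":0,"spin":0},{"hand":0.024,"x":0.01,"y":-0.001,"z":0,"spin":0},{"hand":0.024,"x":0.015,"y":-0.002,"z":0,"spin":0},{"hand":0.024,"x":0.02,"y":-0.003,"z":0,"spin":0},{"hand":0.024,"x":0.025,"y":-0.003,"z":0,"spin":0},{"hand":0.024,"x":0.03,"y":-0.004,"z":0,"spin":0},{"hand":0.024,"x":0.035,"y":-0.005,"z":0,"spin":0},{"hand":0.024,"x":0.04,"y":-0.005,"z":0,"spin":0},{"hand":0.024,"x":0.045,"y":-0.006,"z":0,"spin":0},{"hand":0.024,"x":0.05,"y":-0.007,"z":0,"spin":0},{"hand":0.024,"x":0.055,"y":-0.007,"z":0,"spin":0},{"hand":0.024,"x":0.06,"y":-0.008,"z":0,"spin":0},{"hand":0.024,"x":0.065,"y":-0.009,"z":0,"spin":0},{"hand":0.024,"x":0.07,"y":-0.01,"z":0,"spin":0},{"hand":0.024,"x":0.075,"y":-0.01,"z":0,"spin":0},{"hand":0.024,"x":0.08,"y":-0.011,"z":0,"spin":0},{"hand":0.024,"x":0.084,"y":-0.011,"z":0,"spin":0},{"hand":0.024,"x":0.087,"y":-0.012,"z":0,"spin":0},{"hand":0.024,"x":0.089,"y":-0.012,"z":0,"spin":0},{"hand":0.024,"x":0.089,"y":-0.012,"z":0,"spin":0}]'
python3 - <<'E'
from h import *
c=read_camera("scene")
R["orange"]=((4,170,70),(15,255,255))
for b in blobs(c,"orange",25,300): print(b[0],b[1],plane(c,*b[0],13))
cr=c["img"][110:290,150:330]
cv2.imwrite("pics/c.png",cv2.resize(cr[:,:,::-1],None,fx=2.5,fy=2.5,interpolation=cv2.INTER_CUBIC))
E
```

```text
t: 4.35
eef_pos: [577.8, -173.4, 17.6]
tcp_rot: [3.142, -0.0, -1.638]
ft_force: [0.3, -0.1, 0.9]
opening: 0.249
t: 6.02
eef_pos: [666.7, -185.4, 17.6]
tcp_rot: [-3.141, -0.0, -1.638]
ft_force: [0.2, -0.5, -0.2]
opening: 0.253
[245.  199.5] [240 195  11  10  98] [536.63643083 -66.0538777   13.        ]
[193.31967213 239.18032787] [187 234  13  12 122] [ 492.77266149 -273.11230676   13.        ]
[272.56140351 244.70175439] [267 239  12  12 114] [ 690.04888009 -189.33564593   13.        ]
[157.12878788 350.12878788] [151 344  14  13 132] [ 607.54598987 -571.18884534   13.        ]
```

View pics/c.png

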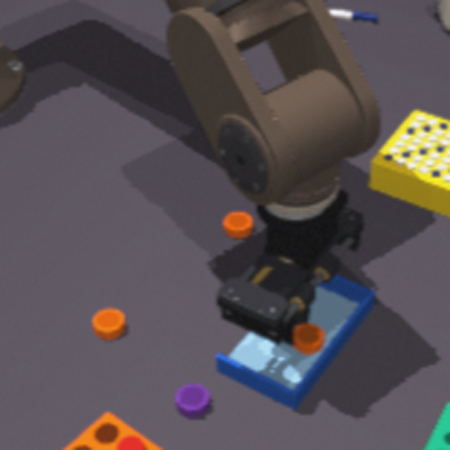

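B is at about (689,−188), inside the bay. Next, back off, lift, and go behind C at (491,−271).

```bash
python3 -m handwheel '[{"hand":0.024,"x":-0.003,"y":0,"z":0,"spin":0},{"hand":0.024,"x":-0.008,"y":0.001,"z":0,"spin":0},{"hand":0.024,"x":-0.01,"y":0.001,"z":0.02,"spin":0},{"hand":0.024,"x":-0.01,"y":0.001,"z":0.05,"spin":0},{"hand":0.024,"x":-0.015,"y":0,"z":0.08,"spin":0},{"hand":0.024,"x":-0.045,"y":-0.015,"z":0.08,"spin":1.2},{"hand":0.024,"x":-0.075,"y":-0.035,"z":0.08,"spin":2.4},{"hand":0.024,"x":-0.105,"y":-0.055,"z":0.08,"spin":3.6},{"hand":0.024,"x":-0.135,"y":-0.07,"z":0.08,"spin":4.8},{"hand":0.024,"x":-0.165,"y":-0.085,"z":0.08,"spin":6},{"hand":0.024,"x":-0.195,"y":-0.098,"z":0.08,"spin":6.6},{"hand":0.024,"x":-0.206,"y":-0.102,"z":0.08,"spin":6.6},{"hand":0.024,"x":-0.206,"y":-0.102,"z":0.08,"spin":6.6},{"hand":0.024,"x":-0.206,"y":-0.102,"z":0.08,"spin":6.6},{"hand":0.024,"x":-0.206,"y":-0.102,"z":0.05,"spin":6.6},{"hand":0.024,"x":-0.206,"y":-0.102,"z":0.025,"spin":6.6},{"hand":0.024,"x":-0.206,"y":-0.102,"z":0.008,"spin":6.6},{"hand":0.024,"x":-0.206,"y":-0.102,"z":0,"spin":6.6},{"hand":0.024,"x":-0.206,"y":-0.102,"z":0,"spin":6.6},{"hand":0.024,"x":-0.206,"y":-0.102,"z":0,"spin":6.6}]'
python3 - <<'E'
from h import *
R["orange"]=((4,170,70),(15,255,255))
c=read_camera("scene")
for b in blobs(c,"orange",25,300): print(b[0],plane(c,*b[0],13))
E
```

```text
t: 7.73
eef_pos: [461.2, -287.1, 17.8]
tcp_rot: [-3.142, -0.0, -1.061]
ft_force: [-0.7, -0.3, 0.1]
opening: 0.252
[244.91666667 199.52083333] [536.46232118 -66.25506363  13.        ]
[193.384 239.328] [ 493.23532136 -273.47610059   13.        ]
[273. 245.] [ 691.54914756 -189.73230602   13.        ]
```

```bash
python3 -m handwheel '[{"hand":0.024,"x":0.003,"y":0.002,"z":0,"spin":0},{"hand":0.024,"x":0.006,"y":0.003,"z":0,"spin":0},{"hand":0.024,"x":0.009,"y":0.005,"z":0,"spin":0},{"hand":0.024,"x":0.012,"y":0.007,"z":0,"spin":0},{"hand":0.024,"x":0.016,"y":0.009,"z":0,"spin":0},{"hand":0.024,"x":0.021,"y":0.012,"z":0,"spin":0},{"hand":0.024,"x":0.027,"y":0.015,"z":0,"spin":0},{"hand":0.024,"x":0.033,"y":0.018,"z":0,"spin":0},{"hand":0.024,"x":0.039,"y":0.022,"z":0,"spin":0},{"hand":0.024,"x":0.045,"y":0.025,"z":0,"spin":0},{"hand":0.024,"x":0.051,"y":0.028,"z":0,"spin":0},{"hand":0.024,"x":0.057,"y":0.032,"z":0,"spin":0},{"hand":0.024,"x":0.063,"y":0.035,"z":0,"spin":0},{"hand":0.024,"x":0.069,"y":0.038,"z":0,"spin":0},{"hand":0.024,"x":0.075,"y":0.042,"z":0,"spin":0},{"hand":0.024,"x":0.081,"y":0.045,"z":0,"spin":0},{"hand":0.024,"x":0.087,"y":0.049,"z":0,"spin":0},{"hand":0.024,"x":0.093,"y":0.052,"z":0,"spin":0},{"hand":0.024,"x":0.098,"y":0.055,"z":0,"spin":0},{"hand":0.024,"x":0.1,"y":0.056,"z":0,"spin":0}]'
python3 - <<'E'
from h import *
R["orange"]=((4,170,70),(15,255,255))
c=read_camera("scene")
for b in blobs(c,"orange",25,300): print(b[0],b[1],plane(c,*b[0],13))
E
```

```text
t: 9.45
eef_pos: [561.2, -230.9, 17.7]
tcp_rot: [-3.141, -0.0, -1.062]
ft_force: [0.4, -0.8, -0.1]
opening: 0.252
[244.84210526 199.51578947] [240 195  11  10  95] [536.2541462  -66.34168505  13.        ]
[234.         240.97916667] [228 235  11  11  48] [ 592.77471207 -226.60678217   13.        ]
[272.88235294 244.96078431] [268 240  11  11 102] [ 691.21127596 -189.75608714   13.        ]
```

```bash
python3 -m handwheel '[{"hand":0.024,"x":-0.004,"y":-0.002,"z":0,"spin":0},{"hand":0.024,"x":-0.011,"y":-0.006,"z":0,"spin":0},{"hand":0.024,"x":-0.013,"y":-0.007,"z":0.02,"spin":0},{"hand":0.024,"x":-0.013,"y":-0.007,"z":0.045,"spin":0},{"hand":0.024,"x":-0.013,"y":-0.002,"z":0.045,"spin":-1.4},{"hand":0.024,"x":-0.013,"y":0.004,"z":0.045,"spin":-2.8},{"hand":0.024,"x":-0.013,"y":0.009,"z":0.045,"spin":-4.2},{"hand":0.024,"x":-0.013,"y":0.012,"z":0.045,"spin":-5.6},{"hand":0.024,"x":-0.013,"y":0.0125,"z":0.045,"spin":-6.6},{"hand":0.024,"x":-0.013,"y":0.0125,"z":0.045,"spin":-6.6},{"hand":0.024,"x":-0.013,"y":0.0125,"z":0.025,"spin":-6.6},{"hand":0.024,"x":-0.013,"y":0.0125,"z":0.008,"spin":-6.6},{"hand":0.024,"x":-0.013,"y":0.0125,"z":0,"spin":-6.6},{"hand":0.024,"x":-0.013,"y":0.0125,"z":0,"spin":-6.6}]'
python3 - <<'E'
from h import *
R["orange"]=((4,170,70),(15,255,255))
c=read_camera("scene")
for b in blobs(c,"orange",25,300): print(b[0],b[1],plane(c,*b[0],13))
E
```

```text
t: 10.67
eef_pos: [546.2, -218.9, 16.1]
tcp_rot: [3.139, 0.001, -1.636]
ft_force: [-0.0, 0.1, -0.1]
opening: 0.257
[247.375   201.03125] [242 196   9   9  32] [546.25846444 -68.68823725  13.        ]
[231.58536585 238.98373984] [226 233  12  13 123] [ 583.34063087 -223.43340728   13.        ]
[272.88235294 244.96078431] [268 240  11  11 102] [ 691.21127596 -189.75608714   13.        ]
```

```bash
python3 -m handwheel '[{"hand":0.024,"x":0.003,"y":0,"z":0,"spin":0},{"hand":0.024,"x":0.006,"y":-0.001,"z":0,"spin":0},{"hand":0.024,"x":0.009,"y":-0.001,"z":0,"spin":0},{"hand":0.024,"x":0.012,"y":-0.001,"z":0,"spin":0},{"hand":0.024,"x":0.016,"y":-0.002,"z":0,"spin":0},{"hand":0.024,"x":0.021,"y":-0.002,"z":0,"spin":0},{"hand":0.024,"x":0.027,"y":-0.003,"z":0,"spin":0},{"hand":0.024,"x":0.033,"y":-0.003,"z":0,"spin":0},{"hand":0.024,"x":0.039,"y":-0.004,"z":0,"spin":0},{"hand":0.024,"x":0.045,"y":-0.005,"z":0,"spin":0},{"hand":0.024,"x":0.051,"y":-0.005,"z":0,"spin":0},{"hand":0.024,"x":0.057,"y":-0.006,"z":0,"spin":0},{"hand":0.024,"x":0.063,"y":-0.006,"z":0,"spin":0},{"hand":0.024,"x":0.069,"y":-0.007,"z":0,"spin":0},{"hand":0.024,"x":0.075,"y":-0.008,"z":0,"spin":0},{"hand":0.024,"x":0.081,"y":-0.008,"z":0,"spin":0},{"hand":0.024,"x":0.087,"y":-0.009,"z":0,"spin":0},{"hand":0.024,"x":0.093,"y":-0.009,"z":0,"spin":0},{"hand":0.024,"x":0.099,"y":-0.01,"z":0,"spin":0},{"hand":0.024,"x":0.103,"y":-0.01,"z":0,"spin":0}]'
python3 - <<'E'
from h import *
R["orange"]=((4,170,70),(15,255,255))
c=read_camera("scene")
for b in blobs(c,"orange",25,300): print(b[0],b[1],plane(c,*b[0],13))
cr=c["img"][110:290,150:330]
cv2.imwrite("pics/d.png",cv2.resize(cr[:,:,::-1],None,fx=2.5,fy=2.5,interpolation=cv2.INTER_CUBIC))
E
```

```text
t: 12.38
eef_pos: [651.1, -229.1, 17.7]
tcp_rot: [-3.141, -0.0, -1.638]
ft_force: [-0.4, 0.4, -0.1]
opening: 0.255
[272.83495146 244.91262136] [268 240  11  11 103] [ 691.02406215 -189.66241696   13.        ]
[259.65254237 253.63559322] [254 248  12  12 118] [ 674.22188555 -233.22554747   13.        ]
[157.17910448 350.14179104] [151 344  14  13 134] [ 607.65774664 -571.16171785   13.        ]
```

View pics/d.png

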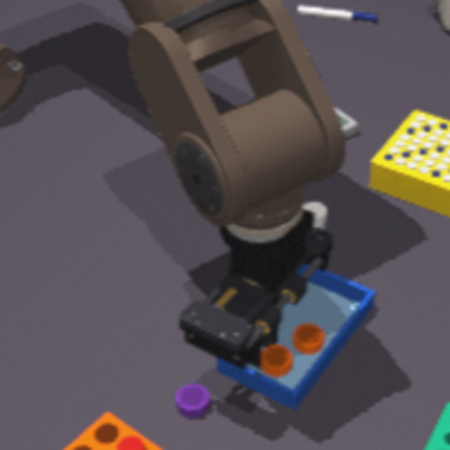

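B and C are inside and the purple cap is unmoved. Now A.

```bash
python3 -m handwheel '[{"hand":0.024,"x":-0.003,"y":0,"z":0,"spin":0},{"hand":0.024,"x":-0.009,"y":0.001,"z":0,"spin":0},{"hand":0.024,"x":-0.011,"y":0.001,"z":0.025,"spin":0},{"hand":0.024,"x":-0.011,"y":0.001,"z":0.06,"spin":0},{"hand":0.024,"x":-0.015,"y":0.004,"z":0.09,"spin":-1},{"hand":0.024,"x":-0.035,"y":0.03,"z":0.09,"spin":-2.3},{"hand":0.024,"x":-0.055,"y":0.06,"z":0.09,"spin":-3.6},{"hand":0.024,"x":-0.075,"y":0.09,"z":0.09,"spin":-4.9},{"hand":0.024,"x":-0.095,"y":0.12,"z":0.09,"spin":-6.2},{"hand":0.024,"x":-0.115,"y":0.15,"z":0.09,"spin":-7.5},{"hand":0.024,"x":-0.13,"y":0.178,"z":0.09,"spin":-8.8},{"hand":0.024,"x":-0.14,"y":0.191,"z":0.09,"spin":-9.45},{"hand":0.024,"x":-0.14,"y":0.191,"z":0.09,"spin":-9.45},{"hand":0.024,"x":-0.14,"y":0.191,"z":0.09,"spin":-9.45},{"hand":0.024,"x":-0.14,"y":0.191,"z":0.055,"spin":-9.45},{"hand":0.024,"x":-0.14,"y":0.191,"z":0.025,"spin":-9.45},{"hand":0.024,"x":-0.14,"y":0.191,"z":0.008,"spin":-9.45},{"hand":0.024,"x":-0.14,"y":0.191,"z":0,"spin":-9.45},{"hand":0.024,"x":-0.14,"y":0.191,"z":0,"spin":-9.45},{"hand":0.024,"x":-0.14,"y":0.191,"z":0,"spin":-9.45}]'
python3 - <<'E'
from h import *
R["orange"]=((4,170,70),(15,255,255))
c=read_camera("scene")
for b in blobs(c,"orange",25,300): print(b[0],b[1],plane(c,*b[0],13))
print(state()["joints"])
E
```

```text
t: 14.1
eef_pos: [510.8, -38.6, 17.9]
tcp_rot: [-3.142, -0.0, -2.463]
ft_force: [-0.0, 0.2, 0.5]
opening: 0.253
[244.82828283 199.45454545] [239 195  12  10  99] [536.08205857 -66.11994268  13.        ]
[272.95833333 244.95833333] [268 240  11  11  96] [ 691.38569271 -189.65211054   13.        ]
[260.32038835 253.90291262] [255 249  12  11 103] [ 676.17780732 -233.2050715    13.        ]
[-2.04063727e-01  6.56666855e-01  2.00981477e+00 -1.81402053e-04
  4.74032196e-01  2.25869050e+00]
```

```bash
python3 -m handwheel '[{"hand":0.024,"x":0.002,"y":-0.003,"z":0,"spin":0},{"hand":0.024,"x":0.004,"y":-0.005,"z":0,"spin":0},{"hand":0.024,"x":0.006,"y":-0.0075,"z":0,"spin":0},{"hand":0.024,"x":0.008,"y":-0.01,"z":0,"spin":0},{"hand":0.024,"x":0.011,"y":-0.0135,"z":0,"spin":0},{"hand":0.024,"x":0.015,"y":-0.018,"z":0,"spin":0},{"hand":0.024,"x":0.019,"y":-0.023,"z":0,"spin":0},{"hand":0.024,"x":0.023,"y":-0.028,"z":0,"spin":0},{"hand":0.024,"x":0.027,"y":-0.033,"z":0,"spin":0},{"hand":0.024,"x":0.031,"y":-0.038,"z":0,"spin":0},{"hand":0.024,"x":0.035,"y":-0.043,"z":0,"spin":0},{"hand":0.024,"x":0.039,"y":-0.048,"z":0,"spin":0},{"hand":0.024,"x":0.043,"y":-0.053,"z":0,"spin":0},{"hand":0.024,"x":0.047,"y":-0.058,"z":0,"spin":0},{"hand":0.024,"x":0.051,"y":-0.063,"z":0,"spin":0},{"hand":0.024,"x":0.055,"y":-0.068,"z":0,"spin":0},{"hand":0.024,"x":0.059,"y":-0.073,"z":0,"spin":0},{"hand":0.024,"x":0.063,"y":-0.077,"z":0,"spin":0},{"hand":0.024,"x":0.066,"y":-0.081,"z":0,"spin":0},{"hand":0.024,"x":0.0675,"y":-0.082,"z":0,"spin":0}]'
python3 - <<'E'
from h import *
R["orange"]=((4,170,70),(15,255,255))
c=read_camera("scene")
for b in blobs(c,"orange",25,300): print(b[0],b[1],plane(c,*b[0],13))
E
```

```text
t: 15.82
eef_pos: [578.4, -120.5, 17.6]
tcp_rot: [-3.141, 0.0, -2.463]
ft_force: [-1.0, 0.3, -0.3]
opening: 0.255
[250.44545455 221.3       ] [245 216  12  12 110] [ 595.64152832 -139.73666215   13.        ]
[272.99009901 244.76237624] [268 240  11  11 101] [ 691.15111175 -188.98639285   13.        ]
[260.32038835 253.90291262] [255 249  12  11 103] [ 676.17780732 -233.2050715    13.        ]
```

```bash
python3 -m handwheel '[{"hand":0.024,"x":-0.003,"y":0.003,"z":0,"spin":0},{"hand":0.024,"x":-0.007,"y":0.009,"z":0,"spin":0},{"hand":0.024,"x":-0.008,"y":0.01,"z":0.02,"spin":0},{"hand":0.024,"x":-0.008,"y":0.01,"z":0.045,"spin":0},{"hand":0.024,"x":-0.012,"y":0.006,"z":0.045,"spin":1.4},{"hand":0.024,"x":-0.018,"y":0,"z":0.045,"spin":2.8},{"hand":0.024,"x":-0.018,"y":-0.006,"z":0.045,"spin":4.2},{"hand":0.024,"x":-0.018,"y":-0.01,"z":0.045,"spin":5.6},{"hand":0.024,"x":-0.018,"y":-0.0145,"z":0.045,"spin":7},{"hand":0.024,"x":-0.018,"y":-0.0145,"z":0.045,"spin":8.4},{"hand":0.024,"x":-0.018,"y":-0.0145,"z":0.045,"spin":9.4},{"hand":0.024,"x":-0.018,"y":-0.0145,"z":0.045,"spin":9.4},{"hand":0.024,"x":-0.018,"y":-0.0145,"z":0.025,"spin":9.4},{"hand":0.024,"x":-0.018,"y":-0.0145,"z":0.008,"spin":9.4},{"hand":0.024,"x":-0.018,"y":-0.0145,"z":0,"spin":9.4},{"hand":0.024,"x":-0.018,"y":-0.0145,"z":0,"spin":9.4}]'
python3 - <<'E'
from h import *
R["orange"]=((4,170,70),(15,255,255))
c=read_camera("scene")
for b in blobs(c,"orange",25,300): print(b[0],b[1],plane(c,*b[0],13))
cr=c["img"][110:290,150:330]
cv2.imwrite("pics/e.png",cv2.resize(cr[:,:,::-1],None,fx=2.5,fy=2.5,interpolation=cv2.INTER_CUBIC))
E
```

```text
t: 17.2
eef_pos: [558.9, -133.7, 16.2]
tcp_rot: [3.139, 0.001, -1.644]
ft_force: [-0.6, 0.3, 0.2]
opening: 0.254
[250.43859649 221.42982456] [245 216  12  12 114] [ 595.87472623 -140.20286799   13.        ]
[272.94 244.87] [268 240  11  11 100] [ 691.20334292 -189.39343261   13.        ]
[260.32038835 253.90291262] [255 249  12  11 103] [ 676.17780732 -233.2050715    13.        ]
```

View pics/e.png

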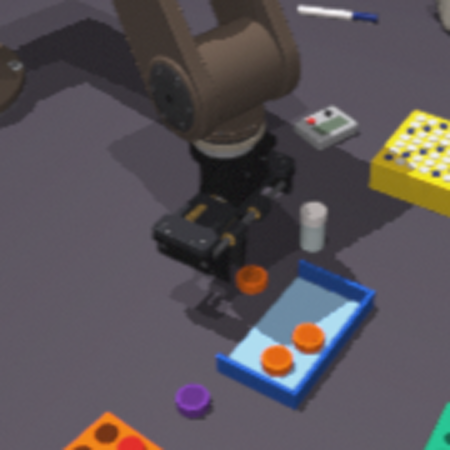

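A is lined up with the opening and the vial is still standing. Final push.

```bash
python3 -m handwheel '[{"hand":0.024,"x":0.003,"y":0,"z":0,"spin":0},{"hand":0.024,"x":0.006,"y":0,"z":0,"spin":0},{"hand":0.024,"x":0.009,"y":-0.0005,"z":0,"spin":0},{"hand":0.024,"x":0.012,"y":-0.001,"z":0,"spin":0},{"hand":0.024,"x":0.016,"y":-0.001,"z":0,"spin":0},{"hand":0.024,"x":0.021,"y":-0.001,"z":0,"spin":0},{"hand":0.024,"x":0.027,"y":-0.0015,"z":0,"spin":0},{"hand":0.024,"x":0.033,"y":-0.002,"z":0,"spin":0},{"hand":0.024,"x":0.039,"y":-0.002,"z":0,"spin":0},{"hand":0.024,"x":0.045,"y":-0.0025,"z":0,"spin":0},{"hand":0.024,"x":0.051,"y":-0.003,"z":0,"spin":0},{"hand":0.024,"x":0.057,"y":-0.003,"z":0,"spin":0},{"hand":0.024,"x":0.063,"y":-0.0035,"z":0,"spin":0},{"hand":0.024,"x":0.069,"y":-0.004,"z":0,"spin":0},{"hand":0.024,"x":0.075,"y":-0.004,"z":0,"spin":0},{"hand":0.024,"x":0.081,"y":-0.0045,"z":0,"spin":0},{"hand":0.024,"x":0.087,"y":-0.005,"z":0,"spin":0},{"hand":0.024,"x":0.092,"y":-0.0055,"z":0,"spin":0},{"hand":0.024,"x":0.095,"y":-0.0055,"z":0,"spin":0},{"hand":0.024,"x":0.095,"y":-0.0055,"z":0,"spin":0}]'
python3 -m handwheel '[{"hand":0.024,"x":-0.003,"y":0,"z":0,"spin":0},{"hand":0.024,"x":-0.009,"y":0.001,"z":0,"spin":0},{"hand":0.024,"x":-0.011,"y":0.001,"z":0.025,"spin":0},{"hand":0.024,"x":-0.011,"y":0.001,"z":0.06,"spin":0},{"hand":0.024,"x":-0.015,"y":0.001,"z":0.09,"spin":0},{"hand":0.024,"x":-0.04,"y":0.02,"z":0.12,"spin":0},{"hand":0.024,"x":-0.075,"y":0.04,"z":0.15,"spin":0},{"hand":0.024,"x":-0.11,"y":0.06,"z":0.15,"spin":0},{"hand":0.024,"x":-0.14,"y":0.08,"z":0.15,"spin":0},{"hand":0.024,"x":-0.16,"y":0.11,"z":0.15,"spin":0},{"hand":0.024,"x":-0.17,"y":0.145,"z":0.15,"spin":0},{"hand":0.024,"x":-0.18,"y":0.18,"z":0.15,"spin":0},{"hand":0.024,"x":-0.18,"y":0.215,"z":0.15,"spin":0},{"hand":0.024,"x":-0.18,"y":0.25,"z":0.15,"spin":0},{"hand":0.024,"x":-0.18,"y":0.285,"z":0.15,"spin":0},{"hand":0.024,"x":-0.18,"y":0.32,"z":0.15,"spin":0},{"hand":0.024,"x":-0.18,"y":0.35,"z":0.15,"spin":0},{"hand":0.024,"x":-0.18,"y":0.35,"z":0.15,"spin":0},{"hand":0.024,"x":-0.18,"y":0.35,"z":0.15,"spin":0},{"hand":0.024,"x":-0.18,"y":0.35,"z":0.15,"spin":0}]'
python3 - <<'E'
from h import *
R["orange"]=((4,170,70),(15,255,255))
ims=[]
for n in ("top","scene"):
    c=read_camera(n)
    for col in("orange","purple","white"):
        for b in blobs(c,col,25,150):
            p=plane(c,*b[0],54 if col=="white" else 13)
            if -350<p[1]<0: d=p[:2]-[629,-182.5];print(n,col,p,"bay",d@[.997,-.078],d@[.078,.997])
    cr=c["img"][110:230,200:370] if n=="top" else c["img"][110:290,150:330]
    ims.append(cv2.resize(cr[:,:,::-1],(390,int(390*cr.shape[0]/cr.shape[1])),interpolation=cv2.INTER_CUBIC))
o=np.zeros((390,780,3),'uint8')
for i,m in enumerate(ims): o[:len(m),390*i:390*i+390]=m
cv2.imwrite("pics/f.png",o)
E
```

```text
t: 18.92
eef_pos: [655.4, -139.9, 17.6]
tcp_rot: [-3.141, -0.0, -1.642]
ft_force: [0.1, 0.5, 0.3]
opening: 0.249
t: 20.58
eef_pos: [474.2, 209.6, 167.6]
tcp_rot: [3.141, -0.0, -1.642]
ft_force: [0.3, 0.3, 0.0]
opening: 0.252
top orange [ 688.82155957 -187.23637457   13.        ] bay 60.01153210648472 -0.05608379926460378
top orange [ 677.76216278 -142.22716485   13.        ] bay 45.47459514616865 43.95546534494267
top orange [ 674.39806799 -231.45746962   13.        ] bay 49.08055641325785 -45.26954790908159
top purple [ 622.8893915  -317.42167133   13.        ] bay 4.431613688834411 -134.99353377466258
top white [623.3249105  -45.09933883  54.        ] bay -16.375315803598507 136.54580220717602
scene orange [ 680.54757358 -144.44692956   13.        ] bay 48.424791367658905 41.9596219686878
scene orange [ 691.51660053 -189.54370596   13.        ] bay 62.878459790836935 -2.146280001586599
scene orange [ 676.17780732 -233.2050715    13.        ] bay 50.991269479665426 -46.87308731314553
scene white [623.81692332 -42.48285073  54.        ] bay -16.088865091326184 139.19281784555523
```

View pics/f.png

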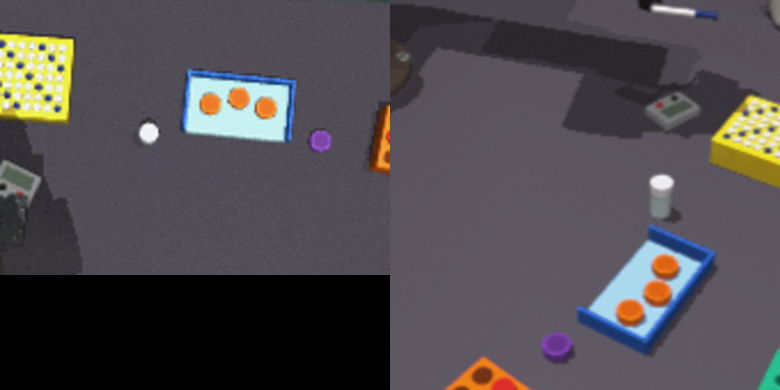

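All three caps lie flat inside the bay, and the purple cap and vial have not moved.

```bash
python3 -c "
from cell import *
print(job_done(), state()['t'])"
```

```text
the job is handed in; nothing more can be done
the job is handed in; nothing more can be done
```

All three orange caps are inside the bay, flat on the bench, and the job was handed in at about 21 s. I swept each one in with the two fingertips held about 24 mm apart as a cradle, at roughly 35–85 mm/s. Cap B went straight in. Caps A and C each took two legs, so they came in clear of the wall ends.

**Caps:** From the top view they are at bay positions (60, 0), (45, 44) and (49, −45) mm. Each is at least 13 mm from every wall and from the open edge. The scene camera gives positions 2–3 mm different, which is within the stated calibration error.

**Other objects:** The purple cap and the vial measured the same as at the start in the top view, and the vial is still standing. The timer, marker, box and rack look undisturbed in the pictures, but I did not measure them.

**Forces and clearance:** Wrist force readings at the end of each move were about 1 N. The arm finished well clear of everything, with the fingertips about 150 mm above the bench. No checks failed.

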